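# Stack the trim boxes and clip in their shelf label

## Task

Two loose pale-blue trim boxes belong in the blue column on the bench shelf: stack them squarely, one after the other, on the pale-blue box that already stands there, and let go of them. Then take the blue label holder from its wooden stand and push its tongue straight down behind the sprung lip of the ticket rail on the shelf's front edge, centred in front of the blue column with the ticket facing out, away from the boxes, past the spring of the lip until you feel it fully home. Finish while still holding it there, gripped and pressed down firmly but not hard (its sticky foot needs the pressure), with the grey boxes, the jar and the spool left where they stood.

Things in the scene. Friction and masses are not known exactly. Their poses are not given: they have to be found in the camera images.
- shelf: low plywood bench shelf, fixed: 180 mm deep (its x, from front edge to back), 320 mm wide (its y), top 60 mm above the bench; origin: centre of its underside. Two bays, at y = +76 and -76 mm: the blue box (within 8 mm) in one, the grey column in the other, either way round. Along the front edge (x = -90 mm) runs an aluminium ticket rail, 310 mm long. No loose thing within 55 mm behind the rail
- rail_mouth (a point): centre of the mouth of the rail's slot, halfway along the rail, at shelf (-96, 0, 55) mm. Behind the slot is the rail's back plate, its face at shelf x = -92 mm, up to z = 60 mm; in front of it the lip. A holder that is in has its back against the back plate, its middle plane at shelf x = -94 mm, upright, its y along the shelf's y
- rail_lip (a joint): smooth sprung lip of the rail, hinged at its foot; 0 closed, grows (rad) as it is pushed outwards, 0.1 with a tongue in. Closed, it leans in to a throat 2.5 mm wide at z = 44 mm and flares out above to a mouth 7.5 mm wide at z = 55 mm, its edge. The 4 mm tongue springs it open: 6 to 10 N as its lower edge passes the throat, 16 mm above home, then it slides on with 1 to 3 N to a hard stop
- rail_seat: floor of the rail's slot, hard; its top is at z = 28 mm and this body's origin lies on that top, at shelf x = -97.5 mm, y = 0. A holder that is home rests on it with the underside of its tongue, 27 mm below the mouth. Wanted on it at the end: 4 to 40 N, 10 to 20 N is best; never over 60 N
- blue_base: lidded trim box (carton with closed lid), 58 mm along its x, 96 mm along its y, 40 mm high, 0.1 to 0.25 kg; origin: centre of its underside, z up; front and back are alike. Pale blue with a navy band. Already stands on the shelf, square to it, 60 mm behind the front edge: the foot of the blue column
- blue_a: lidded trim box (carton with closed lid), 58 mm along its x, 96 mm along its y, 40 mm high, 0.1 to 0.25 kg; origin: centre of its underside, z up; front and back are alike. Pale blue with a navy band. Loose on the bench, left or right of the shelf, turned up to 0.45 rad
- blue_b: lidded trim box (carton with closed lid), 58 mm along its x, 96 mm along its y, 40 mm high, 0.1 to 0.25 kg; origin: centre of its underside, z up; front and back are alike. Pale blue with a navy band. Loose on the bench to the left, turned up to 0.45 rad
- label_holder: white plastic label holder, 45 g, upright in the stand, ticket on its -x face; origin: centre of the underside of its tongue. Tongue 4 mm thick (x), 70 wide (y), 24 long, lower edge round; above it the ticket plate, 4 by 90 mm, z = 24 to 66; on top a blue grip bar, 10 by 90 mm, z = 66 to 82: hold it across this, fingers in front and behind. It lifts straight out of the stand
- stand: wooden stand for the label holder, 56 mm (x) by 116 mm (y), 34 mm high, with a slot along its y; fixed; origin: centre of its underside. Its x and y axes run as the label holder's at the start, turned up to 0.4 rad
- grey_low: lidded trim box (carton with closed lid), 58 mm along its x, 96 mm along its y, 40 mm high, 0.1 to 0.25 kg; origin: centre of its underside, z up; front and back are alike. Grey with a cream band: foot of the grey column in the other bay of the shelf; leave alone. A fixed grey label holder already stands in the rail in front of it
- grey_top: lidded trim box (carton with closed lid), 58 mm along its x, 96 mm along its y, 40 mm high, 0.1 to 0.25 kg; origin: centre of its underside, z up; front and back are alike. Grey with a cream band, on grey_low; leave alone
- jar: amber glass jar with a brass cap, 60 mm across, 85 mm high, on the bench to the right; leave alone
- spool: red spool, 52 mm across, 50 mm high, on the bench beyond the shelf to the left; leave alone
Mind the look-alikes: they are no part of the job. Leave any green or red look-alike of the blue_b alone.

How it is judged:
On the way, in this order (a step that is already met when the one before it is completed fails the run):
1. one loose blue box lies squarely on the blue box on the shelf, let go (((x of blue_a in the frame of blue_base between -0.008 and 0.008 m and y of blue_a in the frame of blue_base between -0.008 and 0.008 m and z of blue_a in the frame of blue_base between 0.037 and 0.043 m and angle between the x axis of blue_a and the x axis of blue_base, either way round below 0.1 rad and angle between blue_a's own z axis and vertical below 0.05 rad and contact force between the fingers and blue_a below 0.1 N and linear speed of blue_a below 0.02 m/s) or (x of blue_b in the frame of blue_base between -0.008 and 0.008 m and y of blue_b in the frame of blue_base between -0.008 and 0.008 m and z of blue_b in the frame of blue_base between 0.037 and 0.043 m and angle between the x axis of blue_b and the x axis of blue_base, either way round below 0.1 rad and angle between blue_b's own z axis and vertical below 0.05 rad and contact force between the fingers and blue_b below 0.1 N and linear speed of blue_b below 0.02 m/s))), for 0.2 s.
2. the other one lies squarely on top of it, let go (((x of blue_a in the frame of blue_base between -0.008 and 0.008 m and y of blue_a in the frame of blue_base between -0.008 and 0.008 m and z of blue_a in the frame of blue_base between 0.037 and 0.043 m and angle between the x axis of blue_a and the x axis of blue_base, either way round below 0.1 rad and angle between each of blue_a, blue_b's own z axis and vertical below 0.05 rad and x of blue_b in the frame of blue_a between -0.008 and 0.008 m and y of blue_b in the frame of blue_a between -0.008 and 0.008 m and z of blue_b in the frame of blue_a between 0.037 and 0.043 m and angle between the x axis of blue_b and the x axis of blue_a, either way round below 0.1 rad and contact force between the fingers and blue_a below 0.1 N and linear speed of each of blue_a, blue_b below 0.02 m/s and contact force between the fingers and blue_b below 0.1 N) or (x of blue_b in the frame of blue_base between -0.008 and 0.008 m and y of blue_b in the frame of blue_base between -0.008 and 0.008 m and z of blue_b in the frame of blue_base between 0.037 and 0.043 m and angle between the x axis of blue_b and the x axis of blue_base, either way round below 0.1 rad and angle between each of blue_b, blue_a's own z axis and vertical below 0.05 rad and x of blue_a in the frame of blue_b between -0.008 and 0.008 m and y of blue_a in the frame of blue_b between -0.008 and 0.008 m and z of blue_a in the frame of blue_b between 0.037 and 0.043 m and angle between the x axis of blue_a and the x axis of blue_b, either way round below 0.1 rad and contact force between the fingers and blue_b below 0.1 N and linear speed of each of blue_b, blue_a below 0.02 m/s and contact force between the fingers and blue_a below 0.1 N))), for 0.2 s.
3. the label holder is lifted clear of its stand (z of label_holder in the frame of stand above 0.05 m and contact force between the fingers and label_holder above 2 N), for 0.1 s.
At the end, for the whole second after the job is handed in: Both boxes in the blue column, each within 8 mm and 0.1 rad of the one below; holder behind the lip, within 2.5 mm of home, 15 mm of the column's centre line, upright, ticket out, gripped and pressed on the rail floor with 4 to 40 N; blue foot within 12 mm and bystanders 15 mm of their starts (((x of blue_a in the frame of blue_base between -0.008 and 0.008 m and y of blue_a in the frame of blue_base between -0.008 and 0.008 m and z of blue_a in the frame of blue_base between 0.037 and 0.043 m and angle between the x axis of blue_a and the x axis of blue_base, either way round below 0.1 rad and angle between each of blue_a, blue_b's own z axis and vertical below 0.05 rad and x of blue_b in the frame of blue_a between -0.008 and 0.008 m and y of blue_b in the frame of blue_a between -0.008 and 0.008 m and z of blue_b in the frame of blue_a between 0.037 and 0.043 m and angle between the x axis of blue_b and the x axis of blue_a, either way round below 0.1 rad and contact force between the fingers and blue_a below 0.1 N and linear speed of each of blue_a, blue_b below 0.02 m/s and contact force between the fingers and blue_b below 0.1 N) or (x of blue_b in the frame of blue_base between -0.008 and 0.008 m and y of blue_b in the frame of blue_base between -0.008 and 0.008 m and z of blue_b in the frame of blue_base between 0.037 and 0.043 m and angle between the x axis of blue_b and the x axis of blue_base, either way round below 0.1 rad and angle between each of blue_b, blue_a's own z axis and vertical below 0.05 rad and x of blue_a in the frame of blue_b between -0.008 and 0.008 m and y of blue_a in the frame of blue_b between -0.008 and 0.008 m and z of blue_a in the frame of blue_b between 0.037 and 0.043 m and angle between the x axis of blue_a and the x axis of blue_b, either way round below 0.1 rad and contact force between the fingers and blue_b below 0.1 N and linear speed of each of blue_b, blue_a below 0.02 m/s and contact force between the fingers and blue_a below 0.1 N)) and z of label_holder in the frame of shelf between 0.025 and 0.0305 m and x of label_holder in the frame of shelf between -0.1 and -0.09 m and y of label_holder in the frame of blue_base between -0.015 and 0.015 m and angle between the y axis of label_holder and the y axis of shelf, either way round below 0.08 rad and angle between label_holder's own z axis and vertical below 0.1 rad and x of blue_base in the frame of label_holder above 0.05 m and contact force between label_holder and rail_seat between 4 and 40 N and contact force between the fingers and label_holder above 4 N and linear speed of label_holder below 0.01 m/s and distance of blue_base from where it was at the start of the episode below 0.012 m and distance of each of grey_low, grey_top, jar, spool from where it was at the start of the episode below 0.015 m); the arm keeps its last pose, push and grip.
It fails at once if the grey boxes, the jar or the spool are knocked away (distance of any of grey_low, grey_top, jar, spool from where it was at the start of the episode above 0.03 m).
It fails at once if the label holder is forced down with more than 60 N (contact force between label_holder and rail_seat above 60 N).
It also fails if it takes over 72 s, if anything falls off the work surface, if the arm or the gripper's body presses on something with over 40 N, if the wrist force passes 120 N, or if a joint passes its speed limit or range.

## Robot

A 6-joint arm with a two-finger parallel gripper is mounted at the origin on the work surface. World frame = base frame: x ahead of the robot, y to its left, z up, the work surface at z = 0. Lengths are in m, angles in rad, forces in N, time in s.
With the tool pointing down it reaches from about 0.25 to 0.775 m from the base axis. Payload 4 kg.
Tool frame: the origin (TCP) lies at the very end of the fingers, on their centre line; the grasp point (between the pads) lies 19 mm behind it; z points along the fingers, y is the line along which they close (so a half turn about z gives the same grasp; the last joint's range is limited). The gripper opens to 94 mm and grips with 3 to 60 N. Pads are 16 mm wide; open, the fingers measure 119 mm over their backs; the gripper's body (75 mm by 177 mm) begins 78 mm behind the grasp point.
Start: joints at [-0.103, 0.087, 1.371, -0, 1.684, -0.103], TCP at [0.55, -0, 0.206] pointing down, gripper open.
Joint ranges: [-3.1, 3.1], [-0.76, 2.03], [0.27, 2.55], [-1.08, 4.22], [0.17, 2.65], [-2.57, 2.57]. Speed limits (rad/s): [2.79, 2.79, 3.14, 3.14, 3.14, 3.14].

## Interface

Orientations are given as [roll, pitch, yaw] about the fixed x, y, z axes, in that order (R = Rz(yaw) Ry(pitch) Rx(roll)).
In Python, from bench import robot gives the robot as it stands. The module is installed in compiled form; this text tells all that it offers.
- The arm moves only by the tool move_arm, never from a script. Its argument "deltas" is one flat list of numbers, 7 for each row, row after row: the turn, a rotation vector about the tool's x, y, z in rad, then the shift along the tool's x, y, z in cm, then the closure, from -1 (fully open) to 1 (shut). A call has 1 to 8 rows; each row is the pose to reach, as a shift and turn from the pose commanded when the call began, along the tool's axes at that moment; what a row does not reach only later rows make up. A row lasts 1/10 s, in which the tool goes at most 50 mm and 8.59 degrees, less where a joint would pass 70% of its speed; a pose out of reach is approached as far as the arm can. A call with a gripper value outside its range is refused whole. The fingers move at their own pace and stop on an object; the grip force is fixed at half the most. Time passes only in rows, so rows that repeat a pose let the fingers close. It gives the time, the measured TCP pose, the force, the opening and the grip force at its end, in the units of the state.
- robot.get_obs(): the state, without advancing time (a new reading comes with each control period).
- robot.snapshot(name): name is "scene" or "side" or "wrist"; returns a dict with "image" (420x560x3 uint8, red, green, blue), "depth" (420x560 float32, m along the optical axis (not along the pixel's ray), 0 where there is no reading), "fov_y" (degrees; the focal length in pixels is half the picture's height over the tangent of half this angle, whatever the lens; pixels are square), "cx", "cy" (the principal point, pixels), "origin" and "orientation" of the camera in the world; the wrist camera has in their place "T_tool_cam" (4x4, takes a point from camera to tool coordinates, whose origin is the TCP and whose axes are the flange's). Camera axes: x right, y up, looking along -z (the intrinsics and any distortion apply to the point x, -y, -z); pixel columns grow to the right and rows downward; lengths in m; the calibration is good to about 2 mm. A picture is of the moment at which its call begins: read the wrist's pose just before it.
- robot.close_job(): hands the job in; it is judged then, once.
The state is a dict: "time": time; "joint_positions": joint angles; "qvel": joint speeds; "joint_torque": joint torques, N m; "tool_pos": TCP position; "ee_rot": TCP orientation; "wrist_force": force on the tool from outside, world axes, zero at the start; "wrist_torque": the same for the moment, N m; "width": finger opening in m; "finger_force": force on a finger pad.
Only numpy, scipy, OpenCV 4.12 (cv2) and the standard library are available. Lean on these libraries where they do the work, as an engineer would, in place of code of your own. Each camera call takes 0.05 s, during which the arm holds its last target. There are 200 camera calls.

## Working session

There is one attempt and no reset: what is moved stays moved. The work goes in short steps, Python scripts to look and compute and a tool call to move; the robot and the scene stay as the last step left them, time stands still between calls to the robot, and variables do not carry over. Pictures are saved under pics/ and viewed, at most 10 in all, crops included, and the job is handed in when it is done.

Besides the shell and the picture viewer there is one more tool, called after "Call:" as name(argument=value, ...) on one line, values as JSON. move_arm: Moves the arm, as the interface text tells. Its arguments: {"type":"object","properties":{"deltas":{"type":"array","items":{"type":"number"}}},"required":["deltas"]}

```bash
mkdir -p pics
cat > h.py <<'E'
import numpy as np, cv2
from scipy.spatial.transform import Rotation as R
from bench import robot
def Rm(o): 
    o=np.array(o); 
    return o if o.shape==(3,3) else (R.from_quat(o).as_matrix() if o.size==4 else R.from_euler('xyz',o).as_matrix())
def snap(n,save=None):
    ob=robot.get_obs(); s=robot.snapshot(n)
    if save: cv2.imwrite('pics/'+save,cv2.cvtColor(s['image'],cv2.COLOR_RGB2BGR))
    h,w=s['depth'].shape; f=h/2/np.tan(np.radians(s['fov_y'])/2)
    u,v=np.meshgrid(np.arange(w),np.arange(h)); d=s['depth']
    P=np.stack([(u-s['cx'])/f*d,-(v-s['cy'])/f*d,-d],-1)
    if 'T_tool_cam' in s:
        T=np.array(s['T_tool_cam']); P=P@T[:3,:3].T+T[:3,3]
        P=P@Rm(ob['ee_rot']).T+np.array(ob['tool_pos'])
    else: P=P@Rm(s['orientation']).T+np.array(s['origin'])
    P[d==0]=np.nan
    return s,P
E
python3 - <<'E'
from h import *
print(robot.get_obs())
for n in('scene','side','wrist'):
    s,P=snap(n,n+'0.png'); print(n,{k:v for k,v in s.items() if k not in('image','depth')})
    np.save(n+'0P.npy',P)
a=[cv2.imread('pics/%s0.png'%n) for n in('scene','side')]
E
```

```text
{'time': 0.0, 'joint_positions': array([-1.03077809e-01,  8.79365682e-02,  1.37226300e+00, -5.96395266e-06,
        1.68357543e+00, -1.03068748e-01]), 'qvel': array([-5.29452478e-04, -4.94732978e-05,  1.09251932e-03, -1.88949227e-03,
       -8.07702748e-04,  9.79079800e-04]), 'joint_torque': array([ 1.28542815e-03, -3.40182602e+01, -3.02423716e+01,  7.18220207e-02,
        3.29729996e-02, -1.13141955e-04]), 'tool_pos': array([5.49451068e-01, 6.22808286e-05, 2.04309808e-01]), 'ee_rot': array([-3.13942128e+00, -2.18637747e-04,  1.57078636e+00]), 'wrist_force': array([0.20295064, 0.5462542 , 0.71184745]), 'wrist_torque': array([-0.01993167, -0.02812122, -0.03768098]), 'finger_force': 0.0, 'width': 0.09386614688401229}
scene {'fov_y': 42.569240341032, 'cx': 284.6942338841816, 'cy': 204.5636696308932, 'origin': array([1.0548569 , 0.82998385, 0.91423871]), 'orientation': array([ 0.86580489, -0.01711421,  2.58273943])}
side {'fov_y': 42.48580515371688, 'cx': 270.7698690868366, 'cy': 215.76176349296864, 'origin': array([-0.06945878,  0.95167893,  0.75999351]), 'orientation': array([ 1.01763898,  0.02175193, -2.57370781])}
wrist {'fov_y': 70.61691293095215, 'cx': 276.6384019052925, 'cy': 207.34305138607118, 'T_tool_cam': array([[ 1.57011738e-03,  9.72184907e-01,  2.34209396e-01,
         6.71431414e-02],
       [ 9.99998619e-01, -1.39896271e-03, -8.96910154e-04,
        -2.70525169e-05],
       [-5.44312305e-04,  2.34210481e-01, -9.72185761e-01,
        -1.78749542e-01],
       [ 0.00000000e+00,  0.00000000e+00,  0.00000000e+00,
         1.00000000e+00]])}
```

View pics/scene0.png

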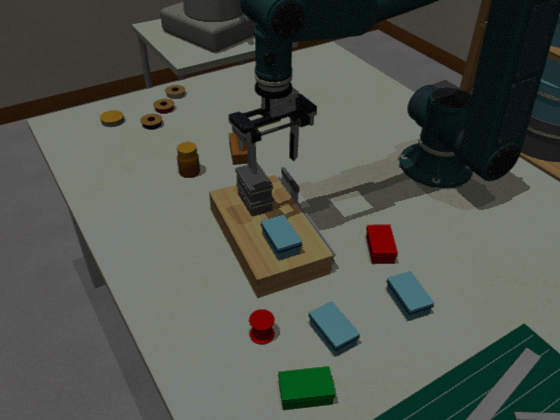

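View pics/side0.png

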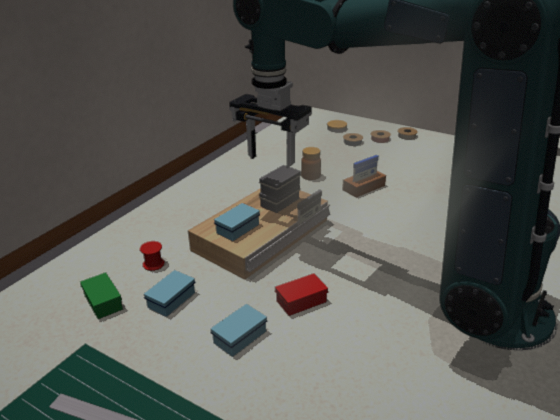

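Scene view: pale-blue loose boxes are at (410,293) and (333,326). The blue foot is on the shelf at (282,236). The red look-alike (381,243) and the green one (306,386) stay where they are because of their colour. The side view has the same boxes at (239,328), (170,291) and (237,222), with the holder in its stand at (365,172).

```bash
cat >> h.py <<'E'
def fit(P,m,zlo,zhi):
    m=m&(P[...,2]>zlo)&(P[...,2]<zhi)
    q=P[m]; (c,wh,a)=cv2.minAreaRect((q[:,:2]*1000).astype(np.float32))
    if wh[0]<wh[1]: a+=90; wh=wh[::-1]   # a = long axis dir
    a=(a+90)%180-90
    return len(q),np.round(c,1),np.round(wh,1),'long axis deg %.1f'%a,'z %.4f'%np.median(q[:,2])
def blobs(s,P,lo,hi,zlo,zhi,minpx=80):
    hsv=cv2.cvtColor(s['image'],cv2.COLOR_RGB2HSV); m=cv2.inRange(hsv,lo,hi)
    m=((m>0)&(P[...,2]>zlo)&(P[...,2]<zhi)).astype(np.uint8)
    m=cv2.morphologyEx(m,cv2.MORPH_OPEN,np.ones((2,2)))
    n,L,st,ce=cv2.connectedComponentsWithStats(m)
    for i in range(1,n):
        if st[i,4]>=minpx: print(np.round(ce[i]),*fit(P,L==i,zlo,zhi))
E
python3 - <<'E'
from h import *
for n in('scene','side'):
    s,P=snap(n); print(n)
    print('blue tops bench'); blobs(s,P,(85,60,60),(115,255,255),.033,.05)
    print('blue tops shelf'); blobs(s,P,(85,60,60),(115,255,255),.09,.12)
    print('holder'); blobs(s,P,(85,40,40),(135,255,255),.05,.12,30)
    print('shelf top'); m=(P[...,2]>.055)&(P[...,2]<.064)&(np.abs(P[...,1])<.3); print(fit(P,m,.055,.064))
img=cv2.imread('pics/scene0.png')[180:410,220:460]; a=cv2.resize(img,None,fx=2,fy=2)
img=cv2.imread('pics/side0.png')[130:230,280:420]; b=cv2.resize(img,(310,460//2))
o=np.zeros((460,790,3),np.uint8); o[:,:480]=a; o[:230,480:]=b
w=cv2.imread('pics/wrist0.png'); o[230:,480:]=cv2.resize(w,(310,230)); cv2.imwrite('pics/c1.png',o)
E
```

```text
scene
blue tops bench
[411. 292.] 923 [416.9 340.1] [95.2 60.3] long axis deg 80.5 z 0.0387
[335. 325.] 1127 [606.5 326.5] [94.1 59.8] long axis deg 88.4 z 0.0390
blue tops shelf
[282. 233.] 779 [590.4  98.4] [96.9 57.6] long axis deg 82.6 z 0.0992
holder
[556.  40.] 94 [-871.4 -275.3] [32.  29.8] long axis deg 16.6 z 0.0802
[282. 237.] 1051 [578.7  82. ] [133.1  78.2] long axis deg 81.2 z 0.0985
shelf top
(5335, array([-95.3, -52.8]), array([1569.1,  482.4]), 'long axis deg -0.2', 'z 0.0594')
side
blue tops bench
[170. 288.] 816 [600.7 323.9] [99.1 54.7] long axis deg 89.7 z 0.0419
[239. 325.] 1088 [411.1 339.1] [98.6 55. ] long axis deg 79.5 z 0.0419
blue tops shelf
[237. 217.] 565 [583.9  97.5] [99.7 54.9] long axis deg 81.0 z 0.1018
holder
[367. 160.] 68 [ 452.7 -340.6] [90.7 10.3] long axis deg 68.8 z 0.0892
[238. 222.] 985 [581.6  82.8] [130.8  54.9] long axis deg 81.0 z 0.0981
shelf top
(3001, array([992.8, -18.7]), array([2126.2,  560.3]), 'long axis deg 0.1', 'z 0.0619')
```

View pics/c1.png

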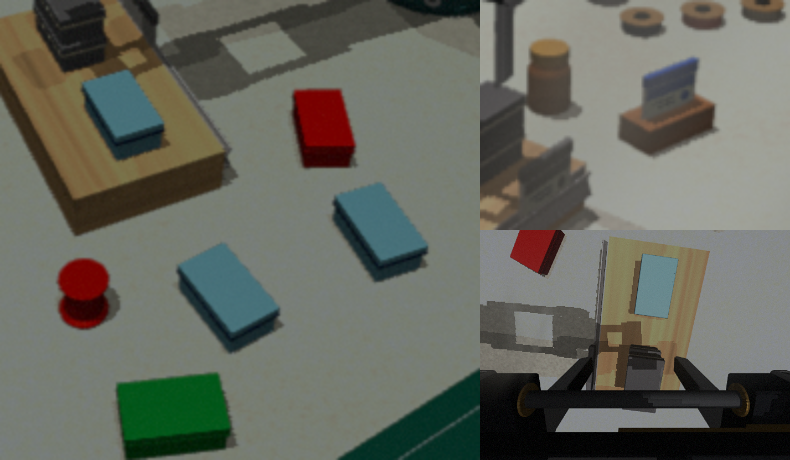

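The crop confirms it: the two pale-blue boxes with the dark band, at crop pixels (380,225) and (225,290), are the loose ones. Red (322,128) and green (172,415) are look-alikes. The holder's ticket side faces the robot. I'm moving above the near box at about (0.414, 0.340).

Call:
move_arm(deltas=[0,0,0.17,34,-13.5,0,-1,0,0,0.17,34,-13.5,0,-1,0,0,0.17,34,-13.5,0,-1,0,0,0.17,34,-13.5,0,-1,0,0,0.17,34,-13.5,0,-1,0,0,0.17,34,-13.5,0,-1,0,0,0.17,34,-13.5,0,-1,0,0,0.17,34,-13.5,0,-1])

```text
time: 1.05
tool_pos: [0.4127, 0.3435, 0.2053]
ee_rot: [-3.141, -0.001, 1.405]
wrist_force: [0.1, -0.6, -0.4]
width: 0.0938
finger_force: 0.0
```

```bash
cat >> h.py <<'E'
def pose():
    o=robot.get_obs(); M=Rm(o['ee_rot']); print('t %.2f'%o['time'],'tcp',np.round(o['tool_pos'],4),'toolx deg %.2f'%np.degrees(np.arctan2(M[1,0],M[0,0])),'tilt',np.round(M[:2,2],4),'F',np.round(o['wrist_force'],1),'w %.4f ff %.1f'%(o['width'],o['finger_force'])); return o,M
def to(x,y,z=None,ax=None):
    o=robot.get_obs(); M=Rm(o['ee_rot']); p=np.array(o['tool_pos']); d=np.array([x,y,p[2] if z is None else z])-p
    print('shift cm',np.round(M.T@d*100,2), 'turn z', None if ax is None else round(-np.radians(ax-np.degrees(np.arctan2(M[1,0],M[0,0]))),4))
E
python3 - <<'E'
from h import *
pose()
s,P=snap('wrist','w1.png'); pose()
blobs(s,P,(85,60,60),(115,255,255),.033,.05)
blobs(s,P,(85,60,60),(115,255,255),.09,.12)
s,P=snap('side'); 
print('red/green'); blobs(s,P,(0,150,60),(8,255,255),.01,.08); blobs(s,P,(50,120,40),(70,255,255),.03,.05)
E
```

```text
t 1.05 tcp [0.4127 0.3435 0.2053] toolx deg 80.53 tilt [-0.0009  0.0012] F [ 0.1 -0.6 -0.4] w 0.0938 ff 0.0
t 1.10 tcp [0.4123 0.3446 0.2052] toolx deg 80.60 tilt [-0.0016  0.0024] F [-0.1  0.7  0.5] w 0.0939 ff 0.0
[439. 184.] 3781 [602.3 322.8] [94.7 57.7] long axis deg 89.6 z 0.0397
[279. 194.] 3113 [412.8 337.1] [94.8 56.1] long axis deg 79.4 z 0.0396
red/green
[151. 249.] 208 [722.  251.2] [46.1 43.4] long axis deg 22.1 z 0.0519
[302. 292.] 1007 [360.5 187.3] [97. 56.] long axis deg 59.5 z 0.0413
[101. 292.] 834 [720.6 408.8] [93.2 57.7] long axis deg -23.7 z 0.0420
```

Call:
move_arm(deltas=[0,0,0.01,-0.2,-0.2,5,-1,0,0,0.01,-0.2,-0.2,10,-1,0,0,0.01,-0.2,-0.2,14,-1,0,0,0.01,-0.2,-0.2,17,-1,0,0,0.01,-0.2,-0.2,19,-1,0,0,0.01,-0.2,-0.2,19.5,-1,0,0,0.01,-0.2,-0.2,19.5,-1,0,0,0.01,-0.2,-0.2,19.5,-1])

```text
time: 1.95
tool_pos: [0.414, 0.3385, 0.012]
ee_rot: [3.139, -0.002, 1.39]
wrist_force: [-0.1, -0.4, 0.3]
width: 0.0941
finger_force: 0.0
```

Call:
move_arm(deltas=[0,0,0,0,0,0,1,0,0,0,0,0,0,1,0,0,0,0,0,0,1,0,0,0,0,0,0,1,0,0,0,0,0,0,1,0,0,0,0,0,0,1])

```text
time: 2.55
tool_pos: [0.4125, 0.3385, 0.0107]
ee_rot: [-3.141, -0.0, 1.391]
wrist_force: [-0.3, -0.5, 2.5]
width: 0.0579
finger_force: 30.0
```

Call:
move_arm(deltas=[0,0,0,0,0,-1,1,0,0,0,0,0,-4,1,0,0,0,0,0,-8,1,0,0,0,0,0,-12,1,0,0,0,0,0,-16,1,0,0,0,0,0,-19,1,0,0,0,0,0,-19,1,0,0,0,0,0,-19,1])

```text
time: 3.35
tool_pos: [0.4126, 0.3382, 0.2001]
ee_rot: [3.141, 0.0, 1.391]
wrist_force: [-0.2, -0.6, -2.1]
width: 0.0579
finger_force: 30.0
```

Run:
```python
from h import *
s={'image':cv2.imread('pics/wrist0.png')[...,::-1].copy()};P=np.load('wrist0P.npy')
blobs(s,P,(85,60,60),(115,255,255),.09,.12)
pose()
s,P=snap('wrist','w2.png'); blobs(s,P,(85,60,60),(115,255,255),.2,.25)
to(.586,.0957,ax=81.2)
```

```text
[318. 102.] 6624 [586.5  94.5] [95.1 57.1] long axis deg 82.5 z 0.0995
t 3.35 tcp [0.4126 0.3382 0.2001] toolx deg 79.69 tilt [ 0.0002 -0.0001] F [-0.2 -0.6 -2.1] w 0.0579 ff 30.0
[278. 232.] 11917 [418.2 352.2] [65.5 61.9] long axis deg 79.7 z 0.2290
[281. 333.] 1144 [405.6 294.7] [55.3 10. ] long axis deg -10.2 z 0.2290
shift cm [-20.7   21.46   0.  ] turn z -0.0264
```

Call:
move_arm(deltas=[0,0,-0.01,-4,4,0,1,0,0,-0.02,-7,7.3,0,1,0,0,-0.03,-10,10.4,0,1,0,0,-0.035,-13,13.5,0,1,0,0,-0.035,-16,16.6,0,1,0,0,-0.035,-19,19.7,0,1,0,0,-0.035,-20.7,21.46,0,1,0,0,-0.035,-20.7,21.46,0,1])

```text
time: 4.2
tool_pos: [0.5868, 0.0929, 0.1959]
ee_rot: [-3.135, 0.003, 1.421]
wrist_force: [-0.7, 0.1, -2.0]
width: 0.0579
finger_force: 30.0
```

Call:
move_arm(deltas=[0,0,0,0,0,1,1,0,0,0,0,0,4,1,0,0,0,0,0,7,1,0,0,0,0,0,7.5,1,0,0,0,0,0,7.5,1,0,0,0,0,0,7.5,1])

```text
time: 4.8
tool_pos: [0.5871, 0.097, 0.1266]
ee_rot: [3.14, -0.0, 1.427]
wrist_force: [0.1, 0.6, -1.2]
width: 0.0579
finger_force: 30.0
```

Run:
```python
from h import *
pose()
s,P=snap('wrist','w3.png'); 
for n in('scene','side'):
    s,P=snap(n,n+'3.png'); print(n);blobs(s,P,(85,60,60),(115,255,255),.09,.108,40);blobs(s,P,(85,60,60),(115,255,255),.15,.175,40)
to(.5863,.0959,.112,ax=81.7)
```

```text
t 4.80 tcp [0.5871 0.097  0.1266] toolx deg 81.75 tilt [0.0017 0.0002] F [ 0.1  0.6 -1.2] w 0.0579 ff 30.0
scene
[280. 247.] 42 [614.6 136.3] [26.  16.9] long axis deg -47.9 z 0.0972
[278. 201.] 77 [576.1  63.8] [35.  21.5] long axis deg 0.2 z 0.1561
[280. 211.] 55 [590.3  96.8] [31.5 12.5] long axis deg 83.8 z 0.1561
[287. 223.] 288 [597.1 131. ] [59.2 33.3] long axis deg -10.9 z 0.1560
side
[367. 160.] 27 [ 452.2 -337.6] [79.  10.2] long axis deg 68.3 z 0.0919
[237. 220.] 361 [583.4 100. ] [95. 54.] long axis deg 81.1 z 0.1015
[230. 197.] 401 [585.5 103.5] [89.2 56.7] long axis deg 81.1 z 0.1587
shift cm [-0.1  -0.15  1.56] turn z 0.0003
```

Call:
move_arm(deltas=[0,0,0,-0.1,-0.1,0.6,1,0,0,0,-0.1,-0.1,1.1,1,0,0,0,-0.1,-0.1,1.4,1,0,0,0,-0.1,-0.1,1.5,1,0,0,0,-0.1,-0.1,1.5,1,0,0,0,-0.1,-0.1,1.5,1])

```text
time: 5.55
tool_pos: [0.5855, 0.0954, 0.1107]
ee_rot: [-3.141, 0.0, 1.426]
wrist_force: [-1.4, -0.5, 0.9]
width: 0.0576
finger_force: 30.0
```

Call:
move_arm(deltas=[0,0,0,0,0,0,-1,0,0,0,0,0,0,-1,0,0,0,0,0,0,-1,0,0,0,0,0,0,-1,0,0,0,0,0,0,-1,0,0,0,0,0,0,-1])

```text
time: 6.15
tool_pos: [0.5857, 0.0955, 0.1105]
ee_rot: [3.141, -0.0, 1.426]
wrist_force: [-0.6, 0.0, -0.7]
width: 0.0939
finger_force: 0.0
```

Call:
move_arm(deltas=[0,0,0,0,0,-2,-1,0,0,0,0,0,-5,-1,0,0,0,0,0,-9,-1,0,0,0,0,0,-12,-1,0,0,0,0,0,-14,-1,0,0,0,0,0,-14,-1])

```text
time: 6.75
tool_pos: [0.5873, 0.0956, 0.2549]
ee_rot: [3.134, -0.002, 1.426]
wrist_force: [-0.4, 0.6, 0.4]
width: 0.094
finger_force: 0.0
```

Run:
```python
from h import *
pose()
s,P=snap('wrist','w4.png');blobs(s,P,(85,60,60),(115,255,255),.12,.16,40);blobs(s,P,(85,60,60),(115,255,255),.09,.11,40);
s,P=snap('side','side4.png');blobs(s,P,(85,60,60),(115,255,255),.132,.16,40)
s,P=snap('scene','scene4.png');blobs(s,P,(85,60,60),(115,255,255),.132,.16,40)
to(.6025,.3228,ax=89.7)
```

```text
t 6.75 tcp [0.5873 0.0956 0.2549] toolx deg 81.69 tilt [0.0082 0.0006] F [-0.4  0.6  0.4] w 0.0940 ff 0.0
[274. 198.] 4042 [586.3  94.2] [95.7 56.6] long axis deg 81.5 z 0.1396
[236. 202.] 548 [582.3  99.6] [97.6 53.4] long axis deg 79.1 z 0.1420
[283. 221.] 607 [589.4  97.6] [97.6 59.3] long axis deg 81.1 z 0.1392
shift cm [ 2.275e+01 -1.570e+00 -1.000e-02] turn z -0.1398
```

Call:
move_arm(deltas=[0,0,-0.03,4.5,-0.3,0,-1,0,0,-0.06,9,-0.6,0,-1,0,0,-0.09,13.5,-0.9,0,-1,0,0,-0.12,18,-1.2,0,-1,0,0,-0.14,22,-1.5,0,-1,0,0,-0.14,22.7,-1.5,0,-1,0,0,-0.14,22.7,-1.5,3,-1,0,0,-0.14,22.7,-1.5,4,-1])

```text
time: 7.7
tool_pos: [0.602, 0.3214, 0.2052]
ee_rot: [-3.134, 0.004, 1.566]
wrist_force: [-0.2, 0.0, -1.2]
width: 0.094
finger_force: 0.0
```

Run:
```python
from h import *
pose()
s,P=snap('wrist','w5.png');blobs(s,P,(85,60,60),(115,255,255),.033,.05)
pose(); to(.6025,.3228,ax=89.7)
```

```text
t 7.70 tcp [0.602  0.3214 0.2052] toolx deg 89.72 tilt [-0.0072 -0.0038] F [-0.2  0.  -1.2] w 0.0940 ff 0.0
[279. 191.] 3590 [602.7 323. ] [94.1 56.3] long axis deg 89.8 z 0.0396
t 7.75 tcp [0.6016 0.3207 0.204 ] toolx deg 89.68 tilt [-0.0094 -0.0046] F [-0.4  0.1 -0.9] w 0.0938 ff 0.0
shift cm [ 0.21  0.09 -0.  ] turn z -0.0003
```

Call:
move_arm(deltas=[0,0,0,0.1,0,5,-1,0,0,0,0.1,0,10,-1,0,0,0,0.1,0,14,-1,0,0,0,0.1,0,17,-1,0,0,0,0.1,0,19,-1,0,0,0,0.1,0,20,-1,0,0,0,0.1,0,20,-1,0,0,0,0.1,0,20,-1])

```text
time: 8.55
tool_pos: [0.6045, 0.3231, 0.0119]
ee_rot: [3.14, -0.001, 1.565]
wrist_force: [0.4, -0.1, -0.7]
width: 0.0943
finger_force: 0.0
```

Call:
move_arm(deltas=[0,0,0,0,0,0,1,0,0,0,0,0,0,1,0,0,0,0,0,0,1,0,0,0,0,0,0,1,0,0,0,0,0,0,1,0,0,0,0,0,0,1])

```text
time: 9.15
tool_pos: [0.6033, 0.3233, 0.0108]
ee_rot: [-3.141, -0.0, 1.566]
wrist_force: [-0.6, -0.1, 2.5]
width: 0.0579
finger_force: 30.0
```

Call:
move_arm(deltas=[0,0,0,0,0,-1,1,0,0,0,0,0,-4,1,0,0,0,0,0,-8,1,0,0,0,0,0,-12,1,0,0,0,0,0,-16,1,0,0,0,0,0,-21,1,0,0,0,0,0,-23,1,0,0,0,0,0,-23,1])

```text
time: 9.95
tool_pos: [0.6054, 0.324, 0.2468]
ee_rot: [3.132, -0.004, 1.566]
wrist_force: [0.3, 0.6, -1.0]
width: 0.0581
finger_force: 30.0
```

Run:
```python
from h import *
o,M=pose()
s,P=snap('wrist','w6.png');hsv=cv2.cvtColor(s['image'],cv2.COLOR_RGB2HSV); m=cv2.inRange(hsv,(85,60,60),(115,255,255))>0
m&=abs(P[...,2]-o['tool_pos'][2]-.029)<.015
q=(P[m]-o['tool_pos'])@M; print('held box in tool frame: x range',np.percentile(q[:,0],[.3,99.7]),'y',np.percentile(q[:,1],[.3,99.7]))
to(.5863,.0942,ax=81.5)
```

```text
t 9.95 tcp [0.6054 0.324  0.2468] toolx deg 89.71 tilt [0.0101 0.0042] F [ 0.3  0.6 -1. ] w 0.0581 ff 30.0
held box in tool frame: x range [-0.04704944  0.04812236] y [-0.0281898   0.02850715]
shift cm [-22.94  -1.69  -0.05] turn z 0.1433
```

Call:
move_arm(deltas=[0,0,0.03,-4,-0.3,0,1,0,0,0.06,-8,-0.6,0,1,0,0,0.09,-12,-0.9,0,1,0,0,0.12,-16,-1.2,0,1,0,0,0.143,-20,-1.5,0,1,0,0,0.143,-22.5,-1.6,0,1,0,0,0.143,-23,-1.6,0,1,0,0,0.143,-23,-1.6,0,1])

```text
time: 10.8
tool_pos: [0.5856, 0.0927, 0.2379]
ee_rot: [-3.137, 0.0, 1.421]
wrist_force: [0.4, 0.7, -1.2]
width: 0.0578
finger_force: 30.0
```

Call:
move_arm(deltas=[0,0,0,0,0,2,1,0,0,0,0,0,5,1,0,0,0,0,0,7,1,0,0,0,0,0,7.5,1,0,0,0,0,0,7.5,1,0,0,0,0,0,7.5,1,0,0,0,0,0,7.5,1])

```text
time: 11.5
tool_pos: [0.5874, 0.0938, 0.1673]
ee_rot: [3.139, -0.001, 1.423]
wrist_force: [0.5, -0.1, -1.3]
width: 0.0578
finger_force: 30.0
```

Run:
```python
from h import *
pose(); to(.5863,.0940,.151,ax=81.5)
```

```text
t 11.50 tcp [0.5874 0.0938 0.1673] toolx deg 81.55 tilt [0.0032 0.0003] F [ 0.5 -0.1 -1.3] w 0.0578 ff 30.0
shift cm [ 0.01 -0.12  1.63] turn z 0.0009
```

Call:
move_arm(deltas=[0,0,0,0,-0.05,0.6,1,0,0,0,0,-0.05,1.1,1,0,0,0,0,-0.05,1.4,1,0,0,0,0,-0.05,1.5,1,0,0,0,0,-0.05,1.5,1,0,0,0,0,-0.05,1.5,1,0,0,0,0,-0.05,1.5,1])

```text
time: 12.2
tool_pos: [0.5859, 0.0933, 0.1507]
ee_rot: [3.141, 0.0, 1.423]
wrist_force: [-0.3, -0.7, 0.6]
width: 0.0574
finger_force: 30.0
```

Call:
move_arm(deltas=[0,0,0,0,0,0,-1,0,0,0,0,0,0,-1,0,0,0,0,0,0,-1,0,0,0,0,0,0,-1,0,0,0,0,0,0,-1,0,0,0,0,0,0,-1])

```text
time: 12.8
tool_pos: [0.586, 0.0934, 0.1505]
ee_rot: [3.141, -0.0, 1.423]
wrist_force: [-0.2, -1.0, -0.2]
width: 0.094
finger_force: 0.0
```

Call:
move_arm(deltas=[0,0,0,0,0,-2,-1,0,0,0,0,0,-5,-1,0,0,0,0,0,-9,-1,0,0,0,0,0,-12,-1,0,0,0,0,0,-14,-1,0,0,0,0,0,-14,-1])

```text
time: 13.4
tool_pos: [0.5873, 0.0935, 0.2949]
ee_rot: [3.134, -0.002, 1.423]
wrist_force: [-0.5, -0.4, -0.3]
width: 0.0942
finger_force: 0.0
```

Run:
```python
from h import *
pose()
s,P=snap('wrist','w7.png');blobs(s,P,(85,60,60),(115,255,255),.16,.2,40)
# shelf front/rail geometry: scene points
s,P=snap('side','side7.png');blobs(s,P,(85,60,60),(115,255,255),.16,.2,40);blobs(s,P,(100,50,40),(135,255,255),.06,.12,20)
m=(P[...,2]>.087)&(P[...,2]<.1)&(abs(P[...,0]-.452)<.06)&(abs(P[...,1]+.34)<.08); print('bar top',fit(P,m,.085,.1))
to(.452,-.339,ax=68.6)
```

```text
t 13.40 tcp [0.5873 0.0935 0.2949] toolx deg 81.52 tilt [0.0081 0.0005] F [-0.5 -0.4 -0.3] w 0.0942 ff 0.0
[274. 196.] 3986 [586.8  92.7] [94.4 56.6] long axis deg 81.6 z 0.1796
[290. 232.] 73 [597.9  61.3] [16.3  9.9] long axis deg 49.6 z 0.1796
[235. 186.] 537 [584.6  96.9] [95.7 54.2] long axis deg 81.3 z 0.1820
[367. 160.] 65 [ 455.6 -340.9] [90.  10.4] long axis deg 69.9 z 0.0894
bar top (98, array([ 456.6, -338.9]), array([90. , 16.6]), 'long axis deg 64.5', 'z 0.0928')
shift cm [-44.74  -6.87  -0.  ] turn z 0.2255
```

Call:
move_arm(deltas=[0,0,0.02,-4,-0.6,0,-1,0,0,0.05,-8,-1.2,0,-1,0,0,0.08,-12.5,-1.9,0,-1,0,0,0.11,-17,-2.5,0,-1,0,0,0.14,-21.5,-3.2,0,-1,0,0,0.17,-26,-3.9,0,-1,0,0,0.2,-30.5,-4.6,0,-1,0,0,0.22,-35,-5.3,0,-1])

```text
time: 14.3
tool_pos: [0.4804, -0.2461, 0.2878]
ee_rot: [-3.138, -0.001, 1.202]
wrist_force: [1.1, 0.3, 0.3]
width: 0.0939
finger_force: 0.0
```

Run:
```python
from h import *
pose(); to(.455,-.340,.215,ax=69)
```

```text
t 14.30 tcp [ 0.4804 -0.2461  0.2878] toolx deg 68.86 tilt [-0.0034  0.0024] F [1.1 0.3 0.3] w 0.0939 ff 0.0
shift cm [-9.68  1.05  7.26] turn z -0.0024
```

Call:
move_arm(deltas=[0,0,0,-4,0.4,2,-1,0,0,0,-8,0.9,5,-1,0,0,0,-9.7,1,7.3,-1,0,0,0,-9.7,1,7.3,-1,0,0,0,-9.7,1,7.3,-1,0,0,0,-9.7,1,7.3,-1])

```text
time: 14.9
tool_pos: [0.4572, -0.3382, 0.2187]
ee_rot: [3.14, 0.0, 1.204]
wrist_force: [-0.0, -0.3, -0.2]
width: 0.0942
finger_force: 0.0
```

Run:
```python
from h import *
pose()
s,P=snap('wrist','w8.png')
blobs(s,P,(100,50,30),(135,255,255),.06,.12,20)
for lo in (.086,.089):
  m=(P[...,2]>lo)&(P[...,2]<.1)&(abs(P[...,0]-.452)<.06)&(abs(P[...,1]+.34)<.08); print('bar top',fit(P,m,lo,.1))
```

```text
t 14.90 tcp [ 0.4572 -0.3382  0.2187] toolx deg 69.00 tilt [ 0.0016 -0.0006] F [-0.  -0.3 -0.2] w 0.0942 ff 0.0
[276. 205.] 657 [ 455.1 -343.4] [89.6  8.5] long axis deg 68.9 z 0.0914
bar top (774, array([ 454.3, -343.1]), array([89.6, 10. ]), 'long axis deg 68.0', 'z 0.0913')
bar top (766, array([ 454.3, -343.1]), array([89.6, 10. ]), 'long axis deg 68.0', 'z 0.0914')
```

View pics/w8.png

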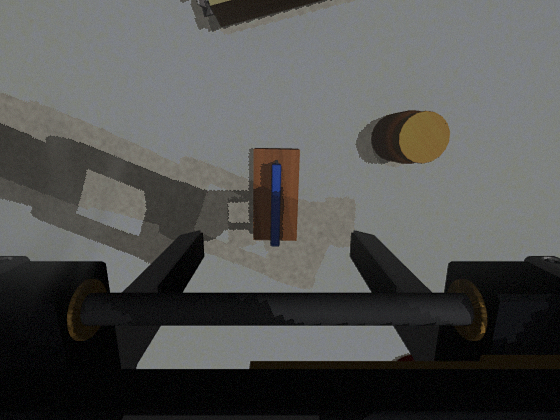

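The wrist view shows the blue bar at (276,205) in its stand, centred between the fingers. The jar at (425,137) is clear of the +y finger.

Call:
move_arm(deltas=[0,0,0.008,-0.55,0,5,-1,0,0,0.008,-0.55,0,9,-1,0,0,0.008,-0.55,0,12,-1,0,0,0.008,-0.55,0,13.5,-1,0,0,0.008,-0.55,0,14,-1,0,0,0.008,-0.55,0,14,-1,0,0,0.008,-0.55,0,14,-1,0,0,0.008,-0.55,0,14,-1])

```text
time: 15.75
tool_pos: [0.4555, -0.3451, 0.0798]
ee_rot: [3.138, 0.001, 1.195]
wrist_force: [-0.5, 0.4, 0.6]
width: 0.0939
finger_force: 0.0
```

Run:
```python
from h import *
pose(); to(.455,-.3433,.0742,68.5)
```

```text
t 15.75 tcp [ 0.4555 -0.3451  0.0798] toolx deg 68.46 tilt [ 0.0031 -0.0028] F [-0.5  0.4  0.6] w 0.0939 ff 0.0
shift cm [ 0.15 -0.12  0.56] turn z -0.0006
```

Call:
move_arm(deltas=[0,0,0,0.1,-0.05,0.5,-1,0,0,0,0.1,-0.05,0.5,-1,0,0,0,0.1,-0.05,0.5,1,0,0,0,0.1,-0.05,0.5,1,0,0,0,0.1,-0.05,0.5,1,0,0,0,0.1,-0.05,0.5,1,0,0,0,0.1,-0.05,0.5,1,0,0,0,0.1,-0.05,0.5,1])

```text
time: 16.55
tool_pos: [0.4543, -0.3431, 0.0725]
ee_rot: [3.142, -0.0, 1.195]
wrist_force: [-0.6, 0.3, 0.4]
width: 0.0494
finger_force: 0.0
```

Run:
```python
from h import *
pose()
```

```text
t 16.55 tcp [ 0.4543 -0.3431  0.0725] toolx deg 68.46 tilt [ 0.0001 -0.    ] F [-0.6  0.3  0.4] w 0.0494 ff 0.0
```

Call:
move_arm(deltas=[0,0,0,0,0,-0.15,1,0,0,0,0,0,-0.15,1,0,0,0,0,0,-0.15,1,0,0,0,0,0,-0.15,1,0,0,0,0,0,-0.15,1,0,0,0,0,0,-0.15,1,0,0,0,0,0,-0.15,1,0,0,0,0,0,-0.15,1])

```text
time: 17.35
tool_pos: [0.4543, -0.3431, 0.074]
ee_rot: [3.142, -0.0, 1.195]
wrist_force: [0.5, -1.0, -0.7]
width: 0.0099
finger_force: 30.0
```

Run:
```python
from h import *
pose()
```

```text
t 17.35 tcp [ 0.4543 -0.3431  0.074 ] toolx deg 68.46 tilt [ 0.0001 -0.    ] F [ 0.5 -1.  -0.7] w 0.0099 ff 30.0
```

Call:
move_arm(deltas=[0,0,0,0,0,-1,1,0,0,0,0,0,-3,1,0,0,0,0,0,-6,1,0,0,0,0,0,-10,1,0,0,0,0,0,-14,1,0,0,0,0,0,-17,1,0,0,0,0,0,-17,1,0,0,0,0,0,-17,1])

```text
time: 18.15
tool_pos: [0.4544, -0.3432, 0.2448]
ee_rot: [3.14, 0.001, 1.195]
wrist_force: [-0.4, -1.0, -1.3]
width: 0.0097
finger_force: 30.0
```

Run:
```python
from h import *
pose()
P=np.load('wrist0P.npy')
a=np.radians(81.5); ex=np.array([np.sin(a),-np.cos(a)]); ey=np.array([np.cos(a),np.sin(a)])
q=P[...,:2]-np.array([.5865,.0945]); X=q@ex; Y=q@ey; Z=P[...,2]
m=(X>-.13)&(X<-.06)&(Y<-.08)&(Y>-.25)&(Z>.09)&(Z<.125)
print('grey bar',m.sum(), 'X',np.percentile(X[m],[2,50,98]),'Y',np.percentile(Y[m],[2,98]),'Z',np.percentile(Z[m],[2,50,98]))
c=np.polyfit(Y[m],X[m],1);print('slope deg',np.degrees(c[0]))
# shelf front edge along Y slices
for y0 in np.arange(-.02,.061,.02):
    k=(abs(Y-y0)<.006)&(X<-.05)&(X>-.15)
    h=[(round(x*1000,1),round(np.nanmedian(Z[k&(abs(X-x)<.001)])*1000,1),int((k&(abs(X-x)<.001)).sum())) for x in np.arange(-.112,-.078,.002)]
    print(y0,h)
o=robot.get_obs()
```

```text
t 18.15 tcp [ 0.4544 -0.3432  0.2448] toolx deg 68.46 tilt [ 0.0012 -0.0012] F [-0.4 -1.  -1.3] w 0.0097 ff 30.0
grey bar 708 X [-0.09683693 -0.08947225 -0.0868444 ] Y [-0.19732482 -0.113291  ] Z [0.09605589 0.10921801 0.11120029]
slope deg -1.114107358355005
-0.02 [(np.float64(-112.0), np.float64(nan), 0), (np.float64(-110.0), np.float64(nan), 0), (np.float64(-108.0), np.float64(nan), 0), (np.float64(-106.0), np.float64(nan), 0), (np.float64(-104.0), np.float64(nan), 0), (np.float64(-102.0), np.float64(55.4), 20), (np.float64(-100.0), np.float64(53.5), 30), (np.float64(-98.0), np.float64(50.1), 28), (np.float64(-96.0), np.float64(46.0), 25), (np.float64(-94.0), np.float64(nan), 0), (np.float64(-92.0), np.float64(59.4), 14), (np.float64(-90.0), np.float64(59.5), 24), (np.float64(-88.0), np.float64(59.5), 22), (np.float64(-86.0), np.float64(59.4), 21), (np.float64(-84.0), np.float64(59.6), 23), (np.float64(-82.0), np.float64(59.7), 23), (np.float64(-80.0), np.float64(59.6), 22)]
0.0 [(np.float64(-112.0), np.float64(nan), 0), (np.float64(-110.0), np.float64(nan), 0), (np.float64(-108.0
[... 1465 characters left out ...]
(np.float64(-108.0), np.float64(nan), 0), (np.float64(-106.0), np.float64(nan), 0), (np.float64(-104.0), np.float64(54.8), 9), (np.float64(-102.0), np.float64(55.0), 30), (np.float64(-100.0), np.float64(51.3), 37), (np.float64(-98.0), np.float64(47.7), 33), (np.float64(-96.0), np.float64(45.1), 12), (np.float64(-94.0), np.float64(59.8), 7), (np.float64(-92.0), np.float64(59.1), 26), (np.float64(-90.0), np.float64(59.3), 27), (np.float64(-88.0), np.float64(59.4), 27), (np.float64(-86.0), np.float64(59.6), 27), (np.float64(-84.0), np.float64(59.2), 26), (np.float64(-82.0), np.float64(59.4), 25), (np.float64(-80.0), np.float64(59.4), 26)]
  return np.nanmean(a, axis, out=out, keepdims=keepdims)
```

Call:
move_arm(deltas=[0,0,-0.02,3,-0.9,0,1,0,0,-0.05,7,-2.1,0,1,0,0,-0.08,11,-3.3,0,1,0,0,-0.11,15,-4.6,0,1,0,0,-0.14,19,-5.8,0,1,0,0,-0.17,23,-7,0,1,0,0,-0.2,27,-8.2,0,1,0,0,-0.243,31,-9.4,0,1])

```text
time: 18.95
tool_pos: [0.4793, -0.0184, 0.2412]
ee_rot: [-3.137, -0.0, 1.439]
wrist_force: [0.6, -0.1, -0.5]
width: 0.01
finger_force: 30.0
```

Run:
```python
from h import *
pose(); to(.4908,.1073,.2448,82.4)
```

```text
t 18.95 tcp [ 0.4793 -0.0184  0.2412] toolx deg 82.45 tilt [-0.0047  0.0007] F [ 0.6 -0.1 -0.5] w 0.0100 ff 30.0
shift cm [12.61 -0.51 -0.35] turn z 0.001
```

Call:
move_arm(deltas=[0,0,0,4,-0.2,0,1,0,0,0,8,-0.3,0,1,0,0,0,11,-0.4,0,1,0,0,0,12.5,-0.5,1,1,0,0,0,12.5,-0.5,4,1,0,0,0,12.5,-0.5,7,1,0,0,0,12.5,-0.5,7.4,1,0,0,0,12.5,-0.5,7.4,1])

```text
time: 19.75
tool_pos: [0.4909, 0.1036, 0.1677]
ee_rot: [-3.137, 0.001, 1.437]
wrist_force: [0.3, 0.6, 0.1]
width: 0.0098
finger_force: 30.0
```

```bash
cat > rail.py <<'E'
from h import *
o,M=pose()
s,P=snap('wrist','w%d.png'%int(o['time']*100)); pose()
a=np.radians(82.4); ex=np.array([np.sin(a),-np.cos(a)]); ey=np.array([np.cos(a),np.sin(a)])
B=np.array([.5865,.0945])
q=P[...,:2]-B; X=q@ex; Y=q@ey; Z=P[...,2]
t=np.array(o['tool_pos'])[:2]-B; print('tcp X,Y',t@ex,t@ey)
import sys
for y0 in np.arange(-.08,.081,.02):
    k=(abs(Y-y0)<.005)&(X<-.07)&(X>-.11)
    e=k&(Z>.0565)&(Z<.063); l=k&(Z>.053)&(Z<.0565)
    if e.sum()>20: print('y %.2f back edge %.1f'%(y0,np.percentile(X[e],1)*1000), 'lip', np.round(np.percentile(X[l],[2,98])*1000,1) if l.sum()>3 else None, e.sum(),l.sum())
# held holder in tool frame
q=(P-o['tool_pos'])@M
k=(q[...,2]>-.03)&(q[...,2]<.05)&(abs(q[...,0])<.055)&(abs(q[...,1])<.012)
hsv=cv2.cvtColor(s['image'],cv2.COLOR_RGB2HSV);b=k&(cv2.inRange(hsv,(105,80,30),(135,255,255))>0)
if b.sum()>10: print('bar tool',b.sum(),np.round(np.percentile(q[b],[2,50,98],axis=0)*1000,1))
E
python3 rail.py
```

```text
t 19.75 tcp [0.4909 0.1036 0.1677] toolx deg 82.33 tilt [-0.0049 -0.0008] F [0.3 0.6 0.1] w 0.0098 ff 30.0
t 19.80 tcp [0.4921 0.1038 0.1696] toolx deg 82.34 tilt [-0.0012 -0.0003] F [0.3 0.9 0.1] w 0.0098 ff 30.0
tcp X,Y -0.09594546016533169 -0.0036385048899549447
y -0.02 back edge -86.8 lip None 160 0
y 0.00 back edge -86.9 lip None 177 0
y 0.02 back edge -87.1 lip None 179 0
y 0.04 back edge -92.0 lip [-102.7  -99.8] 252 36
y 0.06 back edge -92.1 lip [-102.6  -99.7] 255 32
y 0.08 back edge -90.3 lip None 110 0
bar tool 1931 [[-22.8  -4.3 -18.8]
 [ 13.5   0.4 -17.5]
 [ 44.6   4.8 -15.3]]
```

Call:
move_arm(deltas=[0,0,0,0.3,0,0,1,0,0,0,0.3,0,0,1,0,0,0,0.3,0,0,1,0,0,0,0.3,0,0,1])

```text
time: 20.2
tool_pos: [0.4931, 0.1073, 0.1708]
ee_rot: [3.14, -0.0, 1.438]
wrist_force: [0.2, 0.1, -0.6]
width: 0.0096
finger_force: 30.0
```

```bash
python3 rail.py
python3 - <<'E'
from h import *
a=np.radians(82.4); ex=np.array([np.sin(a),-np.cos(a)]); ey=np.array([np.cos(a),np.sin(a)]);B=np.array([.5865,.0945])
P=np.load('wrist0P.npy');q=P[...,:2]-B; X=q@ex; Y=q@ey; Z=P[...,2]
for y0 in np.arange(-.08,.101,.02):
    k=(abs(Y-y0)<.005)&(X<-.07)&(X>-.11); e=k&(Z>.0565)&(Z<.063); l=k&(Z>.053)&(Z<.0565)
    if e.sum()>20: print('w0 y %.2f back edge %.1f'%(y0,np.percentile(X[e],1)*1000), np.round(np.percentile(X[l],[2,98])*1000,1))
E
```

```text
t 20.20 tcp [0.4931 0.1073 0.1708] toolx deg 82.38 tilt [0.0015 0.0001] F [ 0.2  0.1 -0.6] w 0.0096 ff 30.0
t 20.25 tcp [0.493  0.1073 0.1705] toolx deg 82.38 tilt [0.0011 0.0001] F [-0.   0.6  0.1] w 0.0101 ff 30.0
tcp X,Y -0.09428451314496666 0.0003256426698422085
y -0.02 back edge -84.3 lip None 134 0
y 0.00 back edge -84.5 lip None 140 0
y 0.02 back edge -84.6 lip None 150 0
y 0.04 back edge -92.6 lip [-102.4  -99.5] 257 32
y 0.06 back edge -92.6 lip [-102.3  -99.4] 266 34
y 0.08 back edge -89.8 lip None 84 0
bar tool 1932 [[-22.8  -4.3 -18.7]
 [ 13.6   0.3 -17.5]
 [ 44.6   4.8 -15.3]]
w0 y -0.08 back edge -92.5 [-103.   -99.2]
w0 y -0.06 back edge -92.4 [-103.   -99.2]
w0 y -0.04 back edge -100.0 [-103.1  -99.4]
w0 y -0.02 back edge -92.6 [-103.   -99.9]
w0 y 0.00 back edge -92.4 [-102.7  -99.8]
w0 y 0.02 back edge -92.3 [-103.1  -99.6]
w0 y 0.04 back edge -92.5 [-103.2  -99.2]
w0 y 0.06 back edge -92.6 [-103.   -99.9]Traceback (most recent call last):
  File "<stdin>", line 6, in <module>
    return _quantile_unchecked(
        a, q, axis, out, overwrite_input, method, keepdims, weights)
    return _ureduce(a,
                    func=_quantile_ureduce_func,
    ...<5 lines>...
                    overwrite_input=overwrite_input,
                    method=method)
    r = func(a, **kwargs)
    result = _quantile(arr,
                       quantiles=q,
    ...<2 lines>...
                       out=out,
                       weights=wgt)
    slices_having_nans = np.isnan(arr[-1, ...])
                                  ~~~^^^^^^^^^
IndexError: index -1 is out of bounds for axis 0 with size 0
```

Call:
move_arm(deltas=[0,0,0,0,-0.14,1,1,0,0,0,0,-0.14,2.5,1,0,0,0,0,-0.14,3.8,1,0,0,0,0,-0.14,4.4,1,0,0,0,0,-0.14,4.5,1,0,0,0,0,-0.14,4.5,1,0,0,0,0,-0.14,4.5,1,0,0,0,0,-0.14,4.5,1])

```text
time: 21.05
tool_pos: [0.4918, 0.1075, 0.1257]
ee_rot: [3.14, -0.0, 1.438]
wrist_force: [0.5, -0.2, -0.3]
width: 0.0099
finger_force: 30.0
```

```bash
python3 rail.py
python3 - <<'E'
from h import *
snap('side','s9.png'); a=cv2.imread('pics/s9.png')[130:270,180:360]; cv2.imwrite('pics/s9c.png',cv2.resize(a,None,fx=4,fy=4,interpolation=2))
E
```

```text
t 21.05 tcp [0.4918 0.1075 0.1257] toolx deg 82.38 tilt [0.0015 0.0001] F [ 0.5 -0.2 -0.3] w 0.0099 ff 30.0
t 21.10 tcp [0.4918 0.1075 0.1257] toolx deg 82.38 tilt [0.0014 0.0001] F [-0.1 -0.2 -0.4] w 0.0100 ff 30.0
tcp X,Y -0.09556627116618974 0.0004042962179602368
y 0.00 back edge -87.2 lip None 228 0
y 0.02 back edge -87.4 lip None 241 0
y 0.04 back edge -92.5 lip [-102.5  -99.9] 325 46
y 0.06 back edge -101.2 lip [-102.4  -99.9] 343 38
y 0.08 back edge -90.2 lip None 156 0
bar tool 1941 [[-22.7  -4.3 -18.8]
 [ 13.9   0.3 -17.4]
 [ 44.7   4.8 -15.1]]
```

View pics/s9c.png

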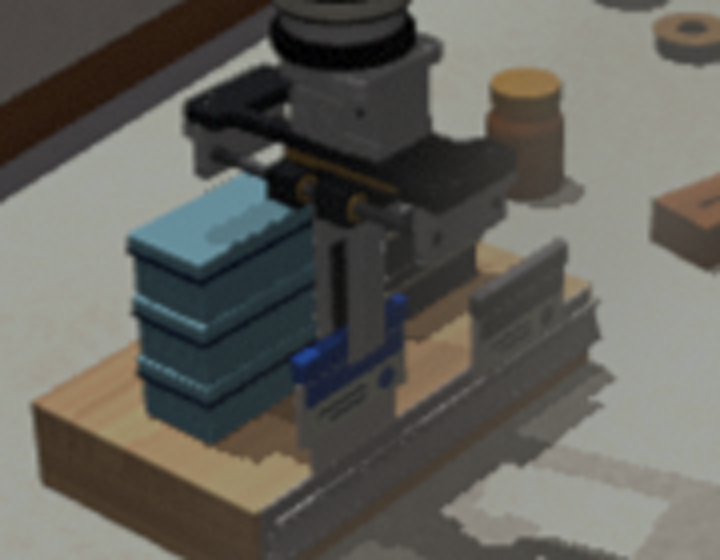

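The holder hangs squarely over the rail mouth (crop about (350,470)) with its ticket facing out, and the column stands straight at (220,310). Now I'm pushing down in stages.

Call:
move_arm(deltas=[0,0,0,0,0,0.5,1,0,0,0,0,0,0.9,1,0,0,0,0,0,1.2,1,0,0,0,0,0,1.2,1,0,0,0,0,0,1.2,1])

```text
time: 21.65
tool_pos: [0.4912, 0.1075, 0.1128]
ee_rot: [-3.141, 0.0, 1.438]
wrist_force: [-0.3, 0.7, -0.9]
width: 0.0097
finger_force: 30.0
```

Call:
move_arm(deltas=[0,0,0,0,0,0.3,1,0,0,0,0,0,0.6,1,0,0,0,0,0,0.9,1,0,0,0,0,0,1.2,1,0,0,0,0,0,1.2,1])

```text
time: 22.15
tool_pos: [0.4921, 0.1074, 0.1008]
ee_rot: [3.14, -0.0, 1.438]
wrist_force: [3.3, -0.7, -0.3]
width: 0.0101
finger_force: 30.0
```

```bash
python3 rail.py
```

```text
t 22.15 tcp [0.4921 0.1074 0.1008] toolx deg 82.38 tilt [ 0.0021 -0.0001] F [ 3.3 -0.7 -0.3] w 0.0101 ff 30.0
t 22.20 tcp [0.4921 0.1074 0.1008] toolx deg 82.37 tilt [ 0.0018 -0.0001] F [ 3.3 -0.7  0. ] w 0.0098 ff 30.0
tcp X,Y -0.09523590642196096 0.00031319585996625456
y 0.00 back edge -87.7 lip [-104.9 -102.5] 276 46
y 0.02 back edge -87.9 lip [-105.5 -102.4] 314 55
y 0.04 back edge -92.5 lip [-105.3 -102.3] 373 64
y 0.06 back edge -92.6 lip [-105.1 -102.1] 440 63
y 0.08 back edge -90.4 lip None 202 0
bar tool 1985 [[-22.6  -4.7 -18.8]
 [ 14.    0.3 -17.5]
 [ 44.6   4.8 -15.1]]
```

The lip has sprung out by about 2.5 mm, so the tongue is in. Now down to the floor.

Call:
move_arm(deltas=[0,0,0,0,0,0.2,1,0,0,0,0,0,0.4,1,0,0,0,0,0,0.6,1,0,0,0,0,0,0.7,1,0,0,0,0,0,0.7,1])

```text
time: 22.7
tool_pos: [0.4915, 0.1074, 0.0939]
ee_rot: [3.141, 0.0, 1.438]
wrist_force: [3.8, -0.6, 0.6]
width: 0.0097
finger_force: 30.0
```

Call:
move_arm(deltas=[0,0,0,0,0,0.05,1,0,0,0,0,0,0.1,1,0,0,0,0,0,0.1,1,0,0,0,0,0,0.1,1])

```text
time: 23.1
tool_pos: [0.4914, 0.1075, 0.0931]
ee_rot: [3.141, -0.0, 1.438]
wrist_force: [3.0, -0.6, 1.2]
width: 0.01
finger_force: 30.0
```

Call:
move_arm(deltas=[0,0,0,0,0,0.05,1,0,0,0,0,0,0.1,1,0,0,0,0,0,0.1,1,0,0,0,0,0,0.1,1])

```text
time: 23.5
tool_pos: [0.4914, 0.1075, 0.092]
ee_rot: [3.141, -0.0, 1.438]
wrist_force: [4.0, -0.3, 0.5]
width: 0.0099
finger_force: 30.0
```

Call:
move_arm(deltas=[0,0,0,0,0,0.05,1,0,0,0,0,0,0.05,1,0,0,0,0,0,0.05,1,0,0,0,0,0,0.05,1])

```text
time: 23.9
tool_pos: [0.4915, 0.1075, 0.0919]
ee_rot: [3.141, -0.0, 1.438]
wrist_force: [3.6, -1.0, 5.0]
width: 0.0092
finger_force: 30.0
```

Call:
move_arm(deltas=[0,0,0,0,0,0.03,1,0,0,0,0,0,0.06,1,0,0,0,0,0,0.06,1,0,0,0,0,0,0.06,1])

```text
time: 24.3
tool_pos: [0.4916, 0.1075, 0.0919]
ee_rot: [3.141, -0.0, 1.438]
wrist_force: [2.9, -0.9, 7.4]
width: 0.0097
finger_force: 30.0
```

Call:
move_arm(deltas=[0,0,0,0,0,0.04,1,0,0,0,0,0,0.08,1,0,0,0,0,0,0.12,1,0,0,0,0,0,0.12,1,0,0,0,0,0,0.12,1])

```text
time: 24.8
tool_pos: [0.4918, 0.1075, 0.0918]
ee_rot: [3.14, -0.0, 1.438]
wrist_force: [1.1, -0.3, 11.0]
width: 0.0099
finger_force: 30.0
```

Call:
move_arm(deltas=[0,0,0,0,0,0.04,1,0,0,0,0,0,0.08,1,0,0,0,0,0,0.12,1,0,0,0,0,0,0.12,1,0,0,0,0,0,0.12,1,0,0,0,0,0,0.12,1,0,0,0,0,0,0.12,1])

```text
time: 25.5
tool_pos: [0.492, 0.1075, 0.0918]
ee_rot: [3.139, -0.0, 1.438]
wrist_force: [0.3, -1.4, 14.5]
width: 0.0094
finger_force: 30.0
```

```bash
python3 rail.py
python3 - <<'E'
from h import *
for n in('side','scene'):
    s,P=snap(n,n+'9.png'); blobs(s,P,(85,60,60),(115,255,255),.16,.2,40)
    if n=='side': blobs(s,P,(0,150,60),(8,255,255),.01,.08)
a=cv2.imread('pics/side9.png')[130:270,180:360]; cv2.imwrite('pics/side9c.png',cv2.resize(a,None,fx=4,fy=4,interpolation=2))
E
```

```text
t 25.50 tcp [0.492  0.1075 0.0918] toolx deg 82.38 tilt [0.0028 0.    ] F [ 0.3 -1.4 14.5] w 0.0094 ff 30.0
t 25.55 tcp [0.492  0.1075 0.0918] toolx deg 82.39 tilt [0.0027 0.    ] F [-0.2 -1.2 14.8] w 0.0103 ff 30.0
tcp X,Y -0.09534422316850318 0.00035632685721005485
y -0.08 back edge -92.2 lip None 46 3
y 0.00 back edge -88.1 lip [-106.1 -102.4] 257 43
y 0.02 back edge -88.3 lip [-105.9 -103. ] 333 58
y 0.04 back edge -92.0 lip [-106.5  -92.6] 404 76
y 0.06 back edge -92.0 lip [-106.3 -102.7] 479 71
y 0.08 back edge -90.1 lip [-90.6 -90.6] 180 5
bar tool 1963 [[-22.7  -4.6 -18.8]
 [ 14.    0.3 -17.5]
 [ 44.5   4.8 -15.2]]
[228. 191.] 272 [588.  120.2] [53.4 48. ] long axis deg -7.6 z 0.1814
[151. 249.] 211 [722.3 251.1] [44.2 42.4] long axis deg 25.0 z 0.0522
[301. 292.] 973 [361.2 186.9] [95.5 56.3] long axis deg 59.0 z 0.0415
[281. 205.] 730 [590.7  96.2] [95.5 58.5] long axis deg 82.2 z 0.1792
```

View pics/side9c.png

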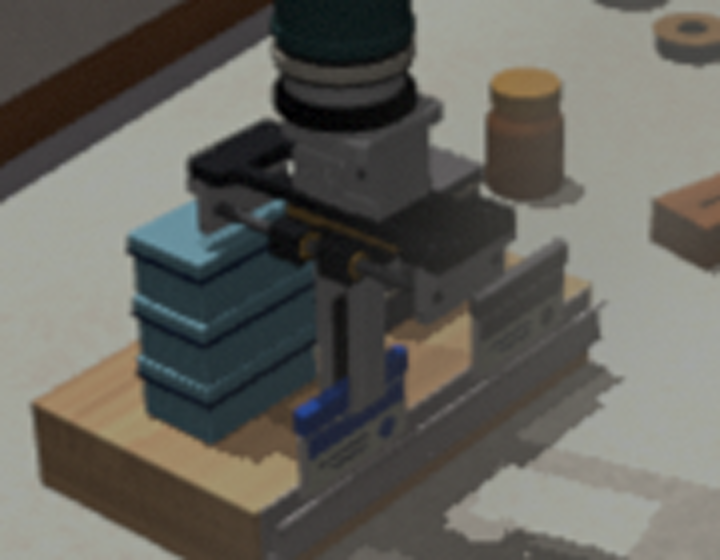

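The holder (crop (350,430)) is seated at the same height as the grey one and in line with it. The column stands undisturbed and I'm pressing with about 14.5 N. Handing in.

```bash
python3 -c "
from bench import robot
print(robot.close_job())"
```

```text
the job is handed in; nothing more can be done
None
```

I handed the job in, but it gave no verdict back. Both blue boxes are stacked on the foot of the blue column, and the label holder is home in the rail, gripped and pressed at about 14.5 N. The column, jar and grey boxes looked undisturbed in the last picture, and the spool measured where it started.

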